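Set out the reference board and hold the magnifier over the chip

ROBOT

A 6-joint arm with a two-finger parallel gripper is mounted at the origin on the work surface. World frame = base frame: x ahead of the robot, y to its left, z up, the work surface at z = 0. Lengths are in m, angles in rad, forces in N, time in s.
With the tool pointing down it reaches from about 0.35 to 0.725 m from the base axis. Payload 6 kg.
Tool frame: the origin (TCP) lies midway between the tips of the shut fingers; the grasp point (between the pads) lies 19 mm behind it; y points along the fingers, z is the direction in which the jaws open and shut, and the axes are right-handed (so a half turn about y gives the same grasp; the last joint's range is limited). The gripper opens to 85 mm and grips with 20 to 120 N. Pads are 22 mm wide; open, the fingers measure 114 mm over their backs; the gripper's body (76 mm by 85 mm) begins 54 mm behind the grasp point. The pads swing forward as they close: fully open they stand 13 mm farther back than shut.
Start: joints at [1.595, 0.04, 0.085, 0, -1.615, -0.334], TCP at [0.183, 0.571, 0.231] pointing down, gripper open.
Joint ranges: [-2.56, 2.56], [-1.29, 2.01], [-1.08, 1.49], [-3.29, 1.98], [-2.81, -0.18], [-2.99, 2.99]. Speed limits (rad/s): [2.57, 2.57, 3.01, 3.14, 3.14, 3.14].

INTERFACE

Orientations are given as [roll, pitch, yaw] about the fixed x, y, z axes, in that order (R = Rz(yaw) Ry(pitch) Rx(roll)).
In Python, from rig import * gives the robot as it stands. The module is installed in compiled form; this text tells all that it offers.
- The arm moves only by the tool arm_command, never from a script. Its argument "increments" is text: rows parted by semicolons, each of 7 numbers parted by spaces: the shift along the tool's x, y, z in m, then the turn, a rotation vector about the tool's x, y, z in rad, then the opening, from 0 (shut) to 1 (fully open). A call has 1 to 12 rows; each row is the pose to reach, as a shift and turn from the pose commanded when the call began, along the tool's axes at that moment; what a row does not reach only later rows make up. A row lasts 1/8 s, in which the tool goes at most 62.5 mm and 10.7 degrees, less where a joint would pass 70% of its speed; a pose out of reach is approached as far as the arm can. A call with a gripper value outside its range is refused whole. The fingers move at their own pace and stop on an object; the grip force is fixed at half the most. Time passes only in rows, so rows that repeat a pose let the fingers close. It gives the time, the measured TCP pose, the force and the opening at its end, in the units of the state.
- read_state(): the state, without advancing time (a new reading comes with each control period).
- capture(name): name is "side" or "top" or "wrist"; returns a dict with "img" (420x560x3 uint8, red, green, blue), "depth" (420x560 float32, m along the optical axis (not along the pixel's ray), 0 where there is no reading), "K" (3x3 intrinsics, pixels), "world_from_camera" (4x4, takes a point from camera to world coordinates); the wrist camera has in their place "tool_from_camera" (4x4, takes a point from camera to tool coordinates, whose origin is the TCP and whose axes are the tool frame's). Camera axes: x right, y up, looking along -z (the intrinsics and any distortion apply to the point x, -y, -z); pixel columns grow to the right and rows downward; lengths in m; the calibration is good to about 2 mm. A picture is of the moment at which its call begins: read the wrist's pose just before it.
- job_done(): hands the job in, once; it reports no verdict.
The state is a dict: "time": time; "joint_positions": joint angles; "joint_velocities": joint speeds; "joint_efforts": joint torques, N m; "position": TCP position; "tcp_rot": TCP orientation; "ft_force": force on the tool from outside, world axes, zero at the start; "wrist_torque": the same for the moment, N m; "grip_width": finger opening in m.
Only numpy, scipy, OpenCV 4.12 (cv2) and the standard library are available. Lean on these libraries where they do the work, as an engineer would, in place of code of your own. Each camera call takes 0.05 s, during which the arm holds its last target. There are 200 camera calls.

TASK

Get the board in the green vice ready for checking against the reference: take the yellow-topped reference board out of the black rack and set it in the grey stand, foot behind the low lip, leaning back against the stand's back plate with its component side to the front, and let go. Then pick up the hand magnifier by its handle, carry it over the clutter and finish holding it still and level, lens centred over the square chip in the middle of the clamped board with about 30 mm between lens rim and chip, touching neither vice nor board. Set the reference board down rather than dropping it, and leave the other things on the bench as they are.

Things in the scene. Friction and masses are not known exactly. Their poses are not given: they have to be found in the camera images.
- sample: Reference board: black plate 8 (x) x 100 (y) x 130 mm (z up it), about 0.2 kg; green board and chip on its +x side 36 to 92 mm up, standing out 10 mm; back flat. Bare yellow band over the top 30 mm of both sides: grip there across the 8 mm. Origin: centre of the underside. Starts upright in the rack's middle slot, origin 8 mm above the bench, component side (+x) away from the robot within 0.25 rad
- sample_top (a point): Middle of the top edge of the reference board, 130 mm up its z axis
- rack: Black toothed rack, fixed, 120 (x) x 130 mm (y), sides 36 mm high, at the left or right of the bench, the magnifier at the other. Origin: centre of underside. The reference board comes straight up out of its middle slot (10 mm wide, floor at z = 8, teeth to z = 34 mm). Two short green boards fixed 36 mm before and behind it, tops at z = 78 mm
- stand: Grey bent-steel stand, fixed, 90 mm wide (y); origin on its underside, front = +x, away from the robot within 0.25 rad. Base 3 mm thick. Back plate leans 20 deg to -x: front face from x 10, z 3 up to x -17, z 78 mm. Front lip to z 11, inner face at x 26 mm. Reference board flush on the back: its origin at x 14, y 0, z 4 mm, its +x to the front, its z axis leaning 20 deg to -x
- magnifier: Hand magnifier lying flat: white handle 24 wide (y) x 18 mm thick (z), x = -50 to +56 mm; round black and white lens rim, 72 mm across, 14 thick, centred at x = +95 mm. About 0.14 kg (varies), balance point about x = +40 mm. Origin: underside of the handle at the grip place; z up. Starts with the lens away from the robot within 0.45 rad
- lens (a point): Centre of the underside of the lens rim, 95 mm along the magnifier's x axis from its origin, flush with the handle's underside; axes as the magnifier's
- vice: Small green board vice, fixed, yaw within 0.35 rad; jaws 64 mm wide, screw and tommy bar to its +x end (to x = 126 mm). Origin: on the bench below the middle of the jaws. The green board, 86 (x) x 90 mm (y), is clamped level, upper face 71.6 mm above the bench; a black connector along one edge is the highest point, 80 mm above the bench
- chip (a point): Centre of the top of the square black chip (20 mm) in the middle of the clamped board, 75 mm above the bench; axes as the vice's
- spool: Solder spool with blue rims, 60 mm in diameter, on a steel base 76 mm square, 94 mm tall in all; loose, to be left alone. Origin: centre of the underside
- flux: Amber bottle with red cap, 48 mm in diameter, 115 mm tall; loose, to be left alone. Origin: centre of the underside
- brush: Black brush with yellow bristles, 125 mm long (x) x 32 mm wide, 80 mm tall with its handle; loose, to be left alone. Origin: centre of the underside
- cleaner: Black round tip cleaner with brass wool, 72 mm in diameter, 51 mm tall; loose, to be left alone. Origin: centre of the underside
- driver: Screwdriver with red handle, about 160 mm long, lying; loose, to be left alone. Origin: on the bench under its middle

How it is judged:
On the way, in this order (a step that is already met when the one before it is completed fails the run):
1. the reference board leans in the stand, component side to the front, let go and at rest (x of sample in the frame of stand between 0.004 and 0.027 m and z of sample in the frame of stand below 0.012 m and y of sample in the frame of stand between -0.02 and 0.02 m and x of sample_top in the frame of stand below -0.015 m and angle between sample's own z axis and vertical between 0.21 and 0.61 rad and angle between sample's own x axis and vertical below 1.4 rad and angle between the y axis of sample and the y axis of stand, either way round below 0.15 rad and contact force between sample and stand above 0.2 N and contact force between sample and the fingers below 0.05 N and linear speed of sample below 0.02 m/s), for 0.3 s.
2. the magnifier is lifted clear of the bench in the gripper (height (world z) of each of magnifier, lens above 0.06 m and contact force between magnifier and the fingers above 1 N), for 0.2 s.
At the end, for the whole second after the job is handed in: Reference board let go and at rest in the stand: foot behind the lip, within 20 mm of the middle, leaning back 12 to 35 degrees, components to the front. Magnifier held still, level within 0.12 rad, lens within 10 mm of the chip centre, rim 20 to 40 mm above the chip, touching only the gripper (all of step 1 and horizontal distance between lens and chip below 0.01 m and z of lens in the frame of chip between 0.02 and 0.04 m and angle between magnifier's own z axis and vertical below 0.12 rad and linear speed of magnifier below 0.02 m/s and contact force between magnifier and the fingers above 1 N and contact force between each of magnifier, the fingers and vice below 0.05 N and contact force between magnifier and sample below 0.05 N and contact force between magnifier and stand below 0.05 N and contact force between magnifier and rack below 0.05 N and contact force between magnifier and spool below 0.05 N and contact force between magnifier and flux below 0.05 N and contact force between magnifier and brush below 0.05 N and contact force between magnifier and cleaner below 0.05 N and contact force between magnifier and driver below 0.05 N); the arm keeps its last pose, push and grip.
It fails at once if the vice or its clamped board is touched by the magnifier or the gripper (over 0.5 N) (contact force between any of magnifier, the arm, the fingers and vice above 0.5 N).
It fails at once if the reference board is dropped (contact force between sample and the fingers below 0.05 N and linear speed of sample above 0.5 m/s).
It fails at once if another thing on the bench is moved by more than 25 mm or tipped (distance of any of spool, flux, brush, cleaner, driver from where it was at the start of the episode above 0.025 m or angle between any of spool, flux, brush, cleaner's own z axis and vertical above 0.3 rad).
It also fails if it takes over 67 s, if anything falls off the work surface, if the arm or the gripper's body presses on something with over 40 N, if the wrist force passes 120 N, or if a joint passes its speed limit or range.

## Working session

There is one attempt and no reset: what is moved stays moved. The work goes in short steps, Python scripts to look and compute and a tool call to move; the robot and the scene stay as the last step left them, time stands still between calls to the robot, and variables do not carry over. Pictures are saved under pics/ and viewed, about 8 in all and at most 12, crops included, and the job is handed in when it is done.

Besides the shell and the picture viewer there is one more tool, called after "Emit:" as a command line: name --argument value ..., lists and objects as JSON in quotes. arm_command: Moves the arm, as the interface text tells. Its arguments: {"type":"object","properties":{"increments":{"type":"string"}},"required":["increments"]}

```bash
mkdir -p pics
cat > h.py <<'E'
import numpy as np, cv2
from rig import *
from scipy.spatial.transform import Rotation as R
def cloud(c, T=None):
    # world points per pixel from depth
    K=c["K"]; d=c["depth"]; v,u=np.mgrid[:d.shape[0],:d.shape[1]]
    x=(u-K[0,2])/K[0,0]*d; y=(v-K[1,2])/K[1,1]*d
    P=np.stack([x,-y,-d,np.ones_like(d)],-1)
    T=c["world_from_camera"] if T is None else T
    return (P@T.T)[...,:3]
def tool(s=None):
    s=s or read_state(); T=np.eye(4); T[:3,:3]=R.from_euler("xyz",s["tcp_rot"]).as_matrix(); T[:3,3]=s["position"]; return T
def wrist():
    s=read_state(); c=capture("wrist"); return c, tool(s)@c["tool_from_camera"]
E
python3 - <<'E'
from h import *
s=read_state(); print(s)
for n in("top","side"):
    c=capture(n); cv2.imwrite(f"pics/{n}0.png",c["img"][...,::-1]); np.savez(f"{n}0.npz",**c)
    print(n,c["K"],c["world_from_camera"].round(3),(c["depth"]>0).mean(), [k for k in c])
E
```

```text
{'time': 0.0, 'joint_positions': array([ 1.59472847e+00,  4.08474813e-02,  8.38216834e-02, -4.69201235e-04,
       -1.61546134e+00, -3.33693595e-01]), 'joint_velocities': array([-0.00010283, -0.00189683, -0.0003972 ,  0.0006627 ,  0.00137791,
        0.00184052]), 'joint_efforts': array([-4.25652081e-05, -3.68211186e+01,  3.47415769e+01,  6.93237305e+00,
       -5.38923239e-03,  2.39387475e-06]), 'position': array([0.18272161, 0.57117494, 0.23026353]), 'tcp_rot': array([-1.56904525e+00,  1.10889033e-04,  2.83185185e+00]), 'ft_force': array([-0.3114473 ,  0.21401417,  0.25334418]), 'wrist_torque': array([-0.05526207, -0.04250722,  0.0054188 ]), 'grip_width': 0.08571898647914529}
top [[454.53516176   0.         286.09856927]
 [  0.         454.53516176 203.38391927]
 [  0.           0.           1.        ]] [[-0.019  0.983 -0.183  0.391]
 [-1.    -0.019  0.    -0.01 ]
 [-0.003  0.183  0.983  1.231]
 [ 0.     0.     0.     1.   ]] 0.9960119047619047 ['img', 'depth', 'K', 'world_from_camera']
side [[490.0394841    0.         280.08244042]
 [  0.         490.0394841  205.91603642]
 [  0.           0.           1.        ]] [[ 0.897  0.301 -0.325  0.151]
 [-0.443  0.611 -0.656 -0.932]
 [ 0.002  0.732  0.681  1.045]
 [ 0.     0.     0.     1.   ]] 0.9916709183673469 ['img', 'depth', 'K', 'world_from_camera']
```

View pics/top0.png

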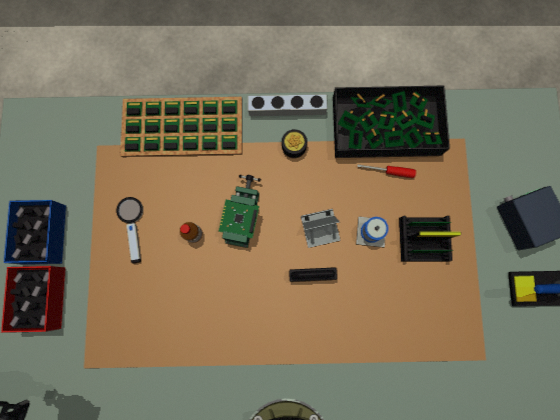

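View pics/side0.png

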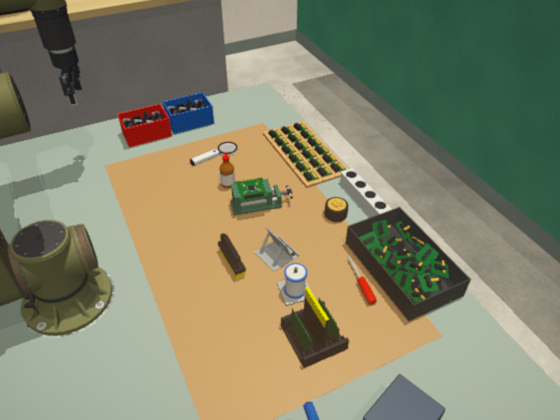

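The top view shows the magnifier at left (130,230), flux (191,231), vice (240,215), stand (321,228), spool (373,232) and rack (426,239) with the yellow band at (440,234). The side view agrees, with the stand at (277,248), the yellow band at (317,308) and the magnifier at (214,153). Next I'll turn these into positions.

```bash
cat >> h.py <<'E'
def hsv(c): return cv2.cvtColor(c["img"],cv2.COLOR_RGB2HSV)
def axis2(p):
    m=p.mean(0); w,V=np.linalg.eigh(np.cov((p-m).T)); return m,V[:,-1],np.sqrt(w)
E
python3 - <<'E'
from h import *
for n in("top","side"):
    c=dict(np.load(n+"0.npz")); P=cloud(c); H=hsv(c)
    inb=lambda x0,x1,y0,y1:(P[...,0]>x0)&(P[...,0]<x1)&(P[...,1]>y0)&(P[...,1]<y1)
    print("==",n,"bench z",np.median(P[inb(.25,.35,-.2,.2)][:,2]).round(4))
    m=cv2.inRange(H,(22,150,100),(35,255,255))>0
    q=P[m&inb(.3,.6,-.6,-.2)]; q=q[q[:,2]>.09]
    t=q[q[:,2]>q[:,2].max()-.006]
    mm,a,_=axis2(t[:,:2]); print("yellow n",len(q),"zmax",q[:,2].max(),"top edge",mm,"dir",np.degrees(np.arctan2(a[1],a[0])),"len",np.ptp(t[:,:2]@a), 'z',np.percentile(q[:,2],[2,98]))
    # all things above bench, connected components
    a=((P[...,2]>.008)&inb(.3,.68,-.5,.5)).astype(np.uint8)
    nn,l,st,ce=cv2.connectedComponentsWithStats(a)
    for i in range(1,nn):
        if st[i,4]<40: continue
        q=P[l==i]; print(i,st[i,4],"med",np.median(q,0).round(3),"min",q.min(0).round(3),"max",q.max(0).round(3), "hsv",np.median(H[l==i],0))
E
```

```text
== top bench z -0.0
yellow n 124 zmax 0.14357392520044487 top edge [ 0.51540511 -0.37885897] dir 88.79020702453977 len 0.09533874912569024 z [0.13324185 0.14201875]
407 1823 med [0.575 0.109 0.071] min [ 0.391 -0.01   0.008] max [0.68  0.164 1.231] hsv [ 67. 112.  94.]
447 825 med [0.578 0.405 0.014] min [ 0.391 -0.01   0.008] max [0.645 0.451 1.231] hsv [ 21.  26. 130.]
487 340 med [ 0.554 -0.1    0.045] min [ 0.391 -0.145  0.008] max [ 0.582 -0.01   1.231] hsv [60. 10. 75.]
489 597 med [ 0.533 -0.234  0.079] min [ 0.391 -0.28   0.008] max [ 0.574 -0.01   1.231] hsv [ 60.  24. 156.]
490 1720 med [ 0.511 -0.374  0.035] min [ 0.391 -0.445  0.008] max [ 0.575 -0.01   1.231] hsv [62. 73. 25.]
510 357 med [0.536 0.233 0.079] min [ 0.391 -0.01   0.008] max [0.564 0.264 1.231] hsv [ 14. 203.  79.]
613 600 med [ 0.425 -0.076  0.066] min [ 0.391 -0.139  0.025] max [ 0.443 -0.01   1.231] hsv [60.  29.5 25. ]
== side bench z 0.0023
yellow n 329 zmax 0.14391494041448638 top edge [ 0.51510411 -0.38340873] dir 89.29047412092552 len 0.09689995558664816 z [0.10463223 0.14157747]
6 2304 med [0.562 0.123 0.043] min [0.466 0.061 0.008] max [0.68  0.469 0.121] hsv [ 44.  73. 117.]
126 324 med [ 0.552 -0.106  0.04 ] min [ 0.512 -0.146  0.008] max [ 0.604 -0.052  0.084] hsv [ 21.   33.  128.5]
129 592 med [ 0.421 -0.094  0.041] min [ 0.409 -0.14   0.008] max [ 0.444 -0.013  0.084] hsv [ 14. 108.  69.]
160 3574 med [ 0.513 -0.375  0.04 ] min [ 0.454 -0.447  0.008] max [ 0.578 -0.196  0.144] hsv [ 21. 105.  69.]
```

Run:
```python
from h import *
c=dict(np.load("top0.npz")); P=cloud(c); H=hsv(c)
inb=lambda x0,x1,y0,y1:(P[...,0]>x0)&(P[...,0]<x1)&(P[...,1]>y0)&(P[...,1]<y1)
q=P[inb(.5,.61,-.16,-.04)&(P[...,2]>.015)&(P[...,2]<.082)]
m=q.mean(0); U,S,V=np.linalg.svd(q-m); n=V[-1]*np.sign(V[-1][2]); r=(q-m)@n; k=abs(r)<.005; q=q[k]; m=q.mean(0); n=np.linalg.svd(q-m)[2][-1]; n*=np.sign(n[2])
print("stand plane n",n,"lean deg",np.degrees(np.arcsin(n[2])),"yaw",np.degrees(np.arctan2(n[1],n[0])),"mean",m,len(q))
t=q[q[:,2]>.068]; print("top edge",t.mean(0),axis2(t[:,:2])[1],t[t[:,1].argmin()],t[t[:,1].argmax()])
# magnifier
mg=inb(.45,.66,.32,.47)&(P[...,2]>.004)&(P[...,2]<.03)
w=mg&(H[...,1]<60)&(H[...,2]>110)
q=P[mg]; a=axis2(q[:,:2]); print("mag all",a, "far",q[q[:,0].argmax()],"near",q[q[:,0].argmin()], len(q))
rim=q[q[:,0]>.585]; (x,y),rad=cv2.minEnclosingCircle((rim[:,:2]*1000).astype(np.float32)); print("rim circ",x,y,rad,np.percentile(rim[:,2],[10,50,90]))
hd=q[(q[:,0]<.56)]; print("handle",axis2(hd[:,:2]),np.percentile(hd[:,2],[10,50,90]))
# board: level face
q=P[inb(.48,.65,.05,.19)&(P[...,2]>.062)&(P[...,2]<.085)]
print("board rect",cv2.minAreaRect((q[:,:2]*1000).astype(np.float32)),np.percentile(q[:,2],[5,50,95]))
s=inb(.48,.65,.05,.19)&(P[...,2]>.062)&(P[...,2]<.085)&(H[...,2]<60); print("dark",P[s].mean(0),s.sum())
for n,b in dict(vicebar=(.6,.7,.05,.15),spool=(.49,.58,-.29,-.18),flux=(.5,.57,.2,.27),brush=(.38,.46,-.16,0)).items():
    q=P[inb(*b)&(P[...,2]>.012)&(P[...,2]<.2)]; print(n,q.min(0),q.max(0))
```

```text
stand plane n [0.93607541 0.1961095  0.29206829] lean deg 16.981822194289798 yaw 11.832438394319437 mean [ 0.54986346 -0.1020656   0.07103752] 101
top edge [ 0.54905837 -0.10317243  0.07483186] [-0.2082149  0.9780831] [ 0.55814907 -0.14524871  0.07528614] [ 0.53892879 -0.05994041  0.07672775]
mag all (array([0.56560343, 0.40667206]), array([-0.98601319, -0.1666673 ]), array([0.02592154, 0.05559545])) far [0.65844582 0.46951995 0.00454475] near [0.45170846 0.38901997 0.00545781] 1179
rim circ 626.266845703125 395.4056396484375 80.79872131347656 [0.00496948 0.00983152 0.01413177]
handle (array([0.50847626, 0.39836561]), array([-0.90409807, -0.42732503]), array([0.02608076, 0.02997738])) [0.00442557 0.01562466 0.02022543]
board rect ((570.9935913085938, 112.22999572753906), (90.16980743408203, 116.46099853515625), 77.8408203125) [0.06779186 0.07234791 0.0781409 ]
dark [0.56181778 0.09420341 0.07570699] 148
vicebar [0.60008244 0.05887062 0.01202626] [0.6954515  0.14841472 0.08066982]
spool [ 0.5031255  -0.26973569  0.01213141] [ 0.56695119 -0.20312438  0.09850938]
flux [0.51735706 0.21713085 0.01272951] [0.56355396 0.26370615 0.11891133]
brush [ 0.40873937 -0.13909653  0.02489667] [ 0.44332731 -0.01446354  0.08114227]
```

```bash
cat >> h.py <<'E'
def pose(yaw,tilt=0,p=None):
    """tool pointing down, x axis at yaw (deg); tilt (deg) turns it about its own x"""
    M=R.from_euler("z",yaw,degrees=True)*R.from_euler("x",-90,degrees=True)*R.from_euler("x",tilt,degrees=True)
    T=np.eye(4); T[:3,:3]=M.as_matrix()
    if p is not None: T[:3,3]=p
    return T
def go(Tt,cmd=None):
    T0=tool() if cmd is None else cmd
    D=np.linalg.inv(T0)@Tt
    print("inc",D[:3,3].round(4),R.from_matrix(D[:3,:3]).as_rotvec().round(4))
E
python3 - <<'E'
from h import *
c,T=wrist(); print(c["tool_from_camera"].round(3),c["K"].round(1))
go(pose(100,0,[.53,-.10,.30]))
E
```

```text
[[-0.    -0.948 -0.318 -0.082]
 [ 0.     0.318 -0.948 -0.144]
 [ 1.    -0.     0.    -0.   ]
 [ 0.     0.     0.     1.   ]] [[298.3   0.  278.4]
 [  0.  298.3 209.2]
 [  0.    0.    1. ]]
inc [-0.5353 -0.0687  0.5335] [-1.2000e-03  1.0865e+00 -8.0000e-04]
```

Emit:
arm_command --increments "-0.535 -0.069 0.534 0 1.086 0 1;-0.535 -0.069 0.534 0 1.086 0 1;-0.535 -0.069 0.534 0 1.086 0 1;-0.535 -0.069 0.534 0 1.086 0 1;-0.535 -0.069 0.534 0 1.086 0 1;-0.535 -0.069 0.534 0 1.086 0 1;-0.535 -0.069 0.534 0 1.086 0 1;-0.535 -0.069 0.534 0 1.086 0 1;-0.535 -0.069 0.534 0 1.086 0 1;-0.535 -0.069 0.534 0 1.086 0 1;-0.535 -0.069 0.534 0 1.086 0 1;-0.535 -0.069 0.534 0 1.086 0 1"

```text
time: 1.65
position: [0.526, -0.0943, 0.2996]
tcp_rot: [-1.571, -0.0, 1.746]
ft_force: [1.1, 1.0, 1.4]
grip_width: 0.0854
```

Run:
```python
from h import *
c,Tc=wrist(); cv2.imwrite("pics/w1.png",c["img"][...,::-1]); P=cloud(c,Tc); H=hsv(c)
np.savez("w1.npz",P=P,H=H)
inb=lambda x0,x1,y0,y1:(P[...,0]>x0)&(P[...,0]<x1)&(P[...,1]>y0)&(P[...,1]<y1)&(P[...,2]<.2)
print("bench",np.median(P[inb(.46,.5,-.15,-.03)][:,2]))
q=P[inb(.5,.61,-.16,-.04)&(P[...,2]>.02)&(P[...,2]<.082)]
for i in range(4):
    m=q.mean(0); n=np.linalg.svd(q-m,full_matrices=False)[2][-1]; n*=np.sign(n[2]); q=q[abs((q-m)@n)<.004]
print("n",n,"lean",np.degrees(np.arcsin(n[2])),"yaw",np.degrees(np.arctan2(n[1],n[0])),len(q),"zr",q[:,2].min(),q[:,2].max())
ex=np.array([n[0],n[1]])/np.hypot(*n[:2]); ey=np.array([-ex[1],ex[0]])
L=q[:,:2]@ey; print("y extent",L.min(),L.max(),np.percentile(L,[1,99]))
# front face at z=40: x_stand = 10-27*(37/75)
d=(n@m - n[2]*.040)/np.hypot(*n[:2]); xs=d-(.010-.027*37/75)
o=ex*xs+ey*(np.percentile(L,1)+np.percentile(L,99))/2; print("origin",o)
b=P[inb(.5,.64,-.17,-.02)]; X=b[:,:2]@ex-xs; Y=b[:,:2]@ey-o@ey
for lo in np.arange(-.03,.05,.004):
    s=(X>lo)&(X<lo+.004)&(abs(Y)<.03); print(round(lo,3),s.sum(),np.percentile(b[s,2],[5,50,95]).round(4) if s.any() else "")
```

```text
bench 0.002092139085447642
n [0.8925382  0.18576753 0.41093307] lean 24.263462567623325 yaw 11.757341540395407 416 zr 0.061802843276060504 0.08084784085254859
y extent -0.257843401378341 -0.1689008533065355 [-0.25715797 -0.16929101]
origin [ 0.57007162 -0.09914267]
-0.03 116 [0.0031 0.0048 0.0586]
-0.026 144 [0.0033 0.0053 0.0796]
-0.022 227 [0.0037 0.0762 0.0799]
-0.018 118 [0.0634 0.0681 0.0734]
-0.014 110 [0.0524 0.0575 0.0621]
-0.01 101 [0.0412 0.0462 0.051 ]
-0.006 90 [0.0299 0.0353 0.0396]
-0.002 85 [0.0193 0.0239 0.0284]
0.002 77 [0.0084 0.0132 0.0181]
0.006 106 [0.0032 0.0049 0.0069]
0.01 109 [0.0029 0.0046 0.0062]
0.014 114 [0.0032 0.0048 0.0065]
0.018 112 [0.003  0.0045 0.0062]
0.022 142 [0.0034 0.0114 0.0131]
0.026 65 [0.0009 0.0025 0.0089]
0.03 110 [0.0008 0.002  0.0031]
0.034 107 [0.0007 0.002  0.0032]
0.038 113 [0.0003 0.0019 0.0035]
0.042 111 [0.0007 0.0021 0.0034]
0.046 111 [0.0007 0.002  0.0035]
```

View pics/w1.png

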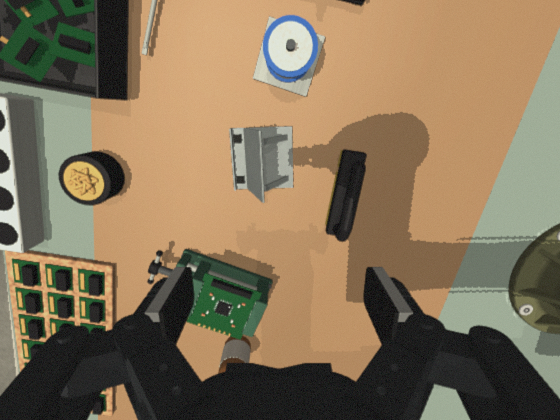

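The wrist view shows the stand at (263,160), with its plate top running from (250,130) to (262,195) and the lip on the far side. The chip is at (222,308). The plate and lip profile fits an origin near (0.566,-0.100) with yaw 11.8°, which agrees with the top view.

Run:
```python
from h import *
z=np.load("w1.npz"); P=z["P"];H=z["H"]
m=np.zeros(H.shape[:2],bool); m[290:325,205:240]=1
m&=(H[...,2]<60)&(P[...,2]>.06)&(P[...,2]<.09); q=P[m]; print("chip",q.mean(0),len(q),np.ptp(q,0),cv2.minAreaRect((q[:,:2]*1000).astype(np.float32)))
go(pose(89,0,[.515,-.381,.22]), cmd=pose(100,0,[.53,-.10,.30]))
```

```text
chip [0.56959931 0.10233931 0.0776497 ] 181 [0.03098043 0.04923527 0.00957676] ((567.4588012695312, 95.94139099121094), (51.721656799316406, 20.211318969726562), 74.01740264892578)
inc [-0.2741  0.08    0.0636] [0.    0.192 0.   ]
```

Emit:
arm_command --increments "-0.274 0.08 0.064 0 0.192 0 1;-0.274 0.08 0.064 0 0.192 0 1;-0.274 0.08 0.064 0 0.192 0 1;-0.274 0.08 0.064 0 0.192 0 1;-0.274 0.08 0.064 0 0.192 0 1;-0.274 0.08 0.064 0 0.192 0 1;-0.274 0.08 0.064 0 0.192 0 1"

```text
time: 2.58
position: [0.5101, -0.3731, 0.2194]
tcp_rot: [-1.57, -0.0, 1.553]
ft_force: [0.1, -0.6, 0.5]
grip_width: 0.0855
```

Run:
```python
from h import *
c,Tc=wrist(); cv2.imwrite("pics/w2.png",c["img"][...,::-1]); P=cloud(c,Tc); H=hsv(c)
print(tool()[:3,3],read_state()["tcp_rot"])
m=(cv2.inRange(H,(22,120,80),(35,255,255))>0)&(P[...,2]>.09)&(P[...,2]<.16)&(abs(P[...,1]+.38)<.08); q=P[m]
t=q[q[:,2]>q[:,2].max()-.006]
for n,t in(("top",t),("all",q)):
    mm,a,w=axis2(t[:,:2]); L=(t[:,:2]-mm)@a; print(n,len(t),"mean",mm,"dir",np.degrees(np.arctan2(a[1],a[0])),"ext mid",mm+a*(L.min()+L.max())/2,np.ptp(L),"z",np.percentile(t[:,2],[5,50,95]), "width",np.ptp((t[:,:2]-mm)@[-a[1],a[0]]))
```

```text
[ 0.51045262 -0.37270414  0.21993342] [-1.57132587e+00  2.85096891e-04  1.55433003e+00]
top 1348 mean [ 0.51627997 -0.38518914] dir 88.93769069682314 ext mid [ 0.5163445  -0.38170919] 0.09866261215222805 z [0.13768203 0.13950634 0.14071749] width 0.008784322873636358
all 1365 mean [ 0.51625466 -0.38543471] dir 88.79767056060649 ext mid [ 0.51633291 -0.3817066 ] 0.09866621794154622 z [0.13750675 0.13949623 0.14071257] width 0.01080077235508203
```

View pics/w2.png

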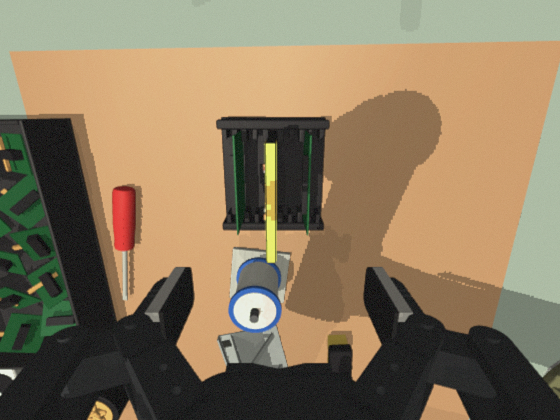

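The wrist view shows the full yellow band from (271,143) to (270,262), centred at (0.516,-0.382), z 0.139, so I descend to grip it.

Emit:
arm_command --increments "-0.009 0.05 -0.0055 0 0 0 1;-0.009 0.09 -0.0055 0 0 0 1;-0.009 0.112 -0.0055 0 0 0 1;-0.009 0.112 -0.0055 0 0 0 1;-0.009 0.112 -0.0055 0 0 0 0;-0.009 0.112 -0.0055 0 0 0 0;-0.009 0.112 -0.0055 0 0 0 0;-0.009 0.112 -0.0055 0 0 0 0;-0.009 0.112 -0.0055 0 0 0 0;-0.009 0.112 -0.0055 0 0 0 0;-0.009 0.112 -0.0055 0 0 0 0"

```text
time: 4.0
position: [0.5157, -0.3825, 0.108]
tcp_rot: [-1.571, 0.001, 1.554]
ft_force: [0.6, -0.8, 2.4]
grip_width: 0.0068
```

```bash
cat >> h.py <<'E'
YS=11.8; OS=np.array([.5663,-.0997])
def stand_tcp(up,nrm,side=0):
    "TCP pose with board tilted 20 deg, foot `up` m above seated along its axis, `nrm` m off the plate"
    s,c=np.sin(np.radians(20)),np.cos(np.radians(20)); h=.100+up
    X=.014-h*s+nrm*c; Z=.004+h*c+nrm*s; a=np.radians(YS); ex=np.array([np.cos(a),np.sin(a)]); ey=np.array([-ex[1],ex[0]])
    return pose(90+YS,-20,[*(OS+X*ex+side*ey),Z])
E
python3 - <<'E'
from h import *
T0=tool(); up=T0.copy(); up[2,3]=.26
t=stand_tcp(.17,.002); print(t[:3,3])
go(up); go(t)
E
```

```text
[ 0.49144987 -0.11533701  0.25840105]
inc [-1.00e-04 -1.52e-01 -1.00e-04] [-0.  0.  0.]
inc [ 0.2666 -0.1506  0.0287] [-0.347  -0.2206 -0.0395]
```

Emit:
arm_command --increments "0 -0.03 0 0 0 0 0;0 -0.07 0 0 0 0 0;0 -0.12 0 0 0 0 0;0 -0.16 0 0 0 0 0;0 -0.16 0 0 0 0 0;0 -0.16 0 0 0 0 0"

```text
time: 4.75
position: [0.5154, -0.3818, 0.2658]
tcp_rot: [-1.569, -0.002, 1.554]
ft_force: [1.2, 0.8, -1.9]
grip_width: 0.0068
```

Run:
```python
from h import *
s=read_state(); print(s["position"],s["ft_force"],s["grip_width"],s["joint_positions"]); go(stand_tcp(.16,.002))
```

```text
[ 0.51538155 -0.38182116  0.26576007] [ 1.22867345  0.83748485 -1.914258  ] 0.006833881291423894 [-3.26881413e-01  1.60226020e-01  2.76733965e-01 -1.10715442e-03
 -1.68960268e+00  3.09902658e-01]
inc [0.2668 0.0173 0.0251] [-0.3493 -0.2209 -0.037 ]
```

Emit:
arm_command --increments "0.05 0 0.005 -0.06 -0.04 -0.007 0;0.1 0 0.01 -0.13 -0.08 -0.014 0;0.15 0.005 0.015 -0.2 -0.13 -0.02 0;0.2 0.01 0.02 -0.27 -0.17 -0.028 0;0.24 0.015 0.023 -0.32 -0.2 -0.033 0;0.267 0.017 0.025 -0.349 -0.221 -0.037 0;0.267 0.017 0.025 -0.349 -0.221 -0.037 0;0.267 0.017 0.025 -0.349 -0.221 -0.037 0;0.267 0.017 0.025 -0.349 -0.221 -0.037 0"

```text
time: 5.88
position: [0.4951, -0.1156, 0.2498]
tcp_rot: [-1.919, 0.002, 1.775]
ft_force: [-1.1, -0.3, -2.3]
grip_width: 0.0069
```

Run:
```python
from h import *
s=read_state(); print(s["position"],s["tcp_rot"],s["ft_force"]); go(stand_tcp(.012,.002))
for n in("side","top"):
    c=capture(n); P=cloud(c);H=hsv(c)
    # yellow band + overall check of board foot
    b=(P[...,0]>.4)&(P[...,0]<.7)&(abs(P[...,1]+.1)<.09)&(P[...,2]>.1)&(P[...,2]<.32)
    m=(cv2.inRange(H,(22,120,80),(35,255,255))>0)&b; q=P[m]
    print(n,"yellow",len(q),q.mean(0) if len(q) else "",np.percentile(q,[2,98],axis=0) if len(q) else "")
    q=P[b]; print(q[q[:,2].argmin()])
    if n=="side": cv2.imwrite("pics/s1.png",cv2.resize(c["img"][120:330,180:420,::-1],None,fx=3,fy=2.8))
```

```text
[ 0.49508259 -0.11564626  0.24981985] [-1.91929592  0.00207898  1.77544797] [-1.07223453 -0.34438675 -2.26732565]
inc [0.0014 0.1487 0.0003] [-0.0006 -0.0005 -0.0024]
side yellow 131 [ 0.48957573 -0.13831266  0.27247804] [[ 0.47093229 -0.16469751  0.2398251 ]
 [ 0.50092439 -0.10603256  0.30012944]]
[ 0.53526119 -0.15003143  0.15421355]
top yellow 186 [ 0.48670567 -0.10191471  0.26888374] [[ 0.4727662  -0.16189342  0.24688795]
 [ 0.50579504 -0.06756269  0.28083985]]
[ 0.52176238 -0.06355315  0.15370996]
```

View pics/s1.png

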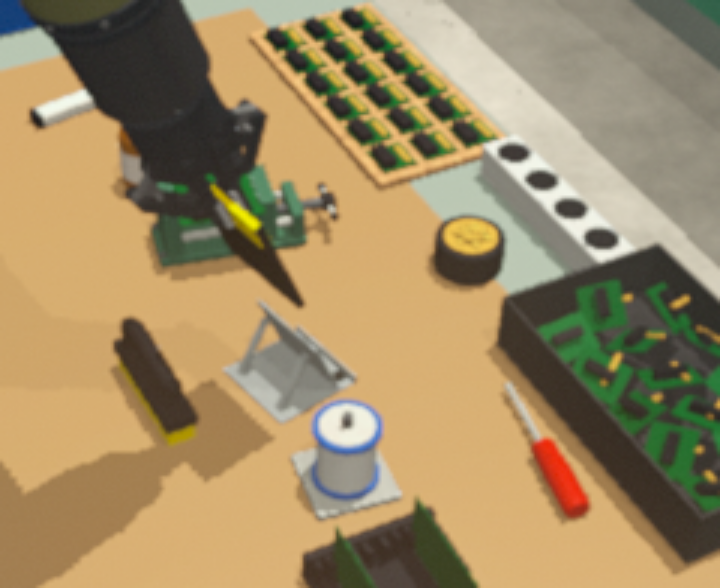

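The board is held tilted above the stand at about crop (265,250), with its foot at z≈0.154 as predicted. I'll lower it along the plate.

Emit:
arm_command --increments "0.001 0.05 0 0 0 0 0;0.001 0.09 0 0 0 0 0;0.001 0.12 0 0 0 0 0;0.001 0.14 0 0 0 0 0;0.001 0.149 0 0 0 0 0;0.001 0.149 0 0 0 0 0;0.001 0.149 0 0 0 0 0"

```text
time: 6.85
position: [0.5454, -0.104, 0.1118]
tcp_rot: [-1.923, 0.003, 1.777]
ft_force: [-0.3, -0.3, -1.3]
grip_width: 0.0072
```

Run:
```python
from h import *
s=read_state(); print(s["position"],s["ft_force"]); go(stand_tcp(0,.001))
c=capture("top"); P=cloud(c);H=hsv(c)
a=np.radians(YS); ex=np.array([np.cos(a),np.sin(a)]); ey=np.array([-ex[1],ex[0]])
X=(P[...,:2]-OS)@ex; Y=(P[...,:2]-OS)@ey
m=(cv2.inRange(H,(22,120,80),(35,255,255))>0)&(abs(X)<.1)&(abs(Y)<.08)&(P[...,2]>.09)
print("yellow st", m.sum(),Y[m].min(),Y[m].max(),X[m].min(),X[m].max(),P[m][:,2].min(),P[m][:,2].max())
for z0 in(.03,.06):
  m=(abs(X)<.06)&(abs(Y)<.06)&(P[...,2]>z0-.01)&(P[...,2]<z0+.01); print(z0,m.sum(),Y[m].min() if m.any() else 0,Y[m].max() if m.any() else 0)
```

```text
[ 0.54539087 -0.10400051  0.11182069] [-0.33207668 -0.30037631 -1.34414558]
inc [-0.      0.0134  0.0027] [ 0.0027  0.0007 -0.0026]
yellow st 114 -0.04707968583602444 0.051147933910067694 -0.050250242985911735 -0.017425250183681004 0.1081561352346645 0.3023453182085031
0.03 49 -0.04688982189188985 0.05115148315055046
0.06 57 -0.04674723895695418 0.05111535239250466
```

Emit:
arm_command --increments "0 0.005 0 0 0 0 0;0 0.008 0 0 0 0 0;0 0.01 0 0 0 0 0;0 0.01 0 0 0 0 0;0 0.01 0 0 0 0 0"

```text
time: 7.52
position: [0.5484, -0.1031, 0.1013]
tcp_rot: [-1.921, 0.002, 1.777]
ft_force: [-0.4, 0.1, -1.2]
grip_width: 0.0068
```

Emit:
arm_command --increments "0 0.002 0 0 0 0 0;0 0.002 0 0 0 0 0;0 0.003 0 0 0 0 0;0 0.003 0 0 0 0 0"

```text
time: 8.02
position: [0.5494, -0.1029, 0.0984]
tcp_rot: [-1.921, 0.002, 1.777]
ft_force: [0.4, 0.3, -1.6]
grip_width: 0.0071
```

Emit:
arm_command --increments "0 0.001 0 0 0 0 0;0 0.0015 0 0 0 0 0;0 0.0015 0 0 0 0 0"

```text
time: 8.4
position: [0.55, -0.103, 0.0983]
tcp_rot: [-1.922, 0.003, 1.777]
ft_force: [-5.0, 0.1, 5.7]
grip_width: 0.007
```

Emit:
arm_command --increments "0 0 0.001 0 0 0 0;0 0 0.001 0 0 0 0.2;0 0 0.001 0 0 0 0.4;0 0 0.001 0 0 0 0.8;0 0 0.001 0 0 0 1;0 0 0.001 0 0 0 1;0 0 0.001 0 0 0 1"

```text
time: 9.28
position: [0.549, -0.103, 0.0966]
tcp_rot: [-1.921, 0.002, 1.777]
ft_force: [0.4, -0.4, -0.3]
grip_width: 0.0854
```

```bash
cat > chk.py <<'E'
from h import *
a=np.radians(YS); ex=np.array([np.cos(a),np.sin(a)]); ey=np.array([-ex[1],ex[0]])
for n in("side","top"):
    c=capture(n); P=cloud(c);H=hsv(c)
    X=(P[...,:2]-OS)@ex; Y=(P[...,:2]-OS)@ey
    m=(cv2.inRange(H,(22,120,80),(35,255,255))>0)&(abs(X)<.1)&(abs(Y)<.08)&(P[...,2]>.08)&(P[...,2]<.16); q=np.stack([X[m],Y[m],P[m][:,2]],1)
    if len(q): t=q[q[:,2]>q[:,2].max()-.008]; print(n,m.sum(),"top edge stand frame",t.mean(0),"yr",t[:,1].min(),t[:,1].max(),"zmax",q[:,2].max())
    if len(q)>30: b=axis2(t[:,:2])[1]; print("edge dir dev deg",np.degrees(np.arctan(b[0]/b[1])))
    m=(abs(X)<.06)&(abs(Y)<.04)&(P[...,2]>.015)&(P[...,2]<.095)
    print(" body fit x=a+b z:",np.polyfit(P[m][:,2],X[m],1),m.sum())
E
python3 chk.py; python3 -c "
from h import *
print(read_state()['ft_force'])"
```

```text
side 127 top edge stand frame [-0.03111391 -0.01468085  0.12662492] yr -0.04805897616026544 0.022381867379014188 zmax 0.1310812661341948
edge dir dev deg -1.2029501314203843
 body fit x=a+b z: [ 0.09103503 -0.02410155] 254
top 102 top edge stand frame [-0.0310296   0.03375229  0.12571193] yr -0.04478478705508737 0.049745235889516716 zmax 0.13168753217438445
edge dir dev deg -2.131647404743626
 body fit x=a+b z: [ 0.01334529 -0.00821515] 160
[ 0.22030239  1.54012167 -0.50002069]
```

Emit:
arm_command --increments "0 -0.03 0 0 0 0 1;0 -0.08 0 0 0 0 1;0 -0.14 0 0 0 0 1;0 -0.16 0 0 0 0 1;0 -0.16 0 0 0 0 1;0 -0.16 0 0 0 0 1"

```text
time: 10.12
position: [0.4949, -0.1137, 0.2453]
tcp_rot: [-1.919, 0.001, 1.777]
ft_force: [0.4, -0.2, -0.2]
grip_width: 0.0856
```

```bash
python3 chk.py
python3 - <<'E'
from h import *
c=capture("top"); P=cloud(c);H=hsv(c); cv2.imwrite("pics/t2.png",cv2.resize(c["img"][160:290,90:350,::-1],None,fx=3,fy=3))
go(pose(188,0,[.50,.39,.24]))
E
```

```text
side 168 top edge stand frame [-0.03109922  0.00133999  0.12773023] yr -0.04854713388799895 0.05126093930599659 zmax 0.13291105163953854
edge dir dev deg -0.10484949770475481
 body fit x=a+b z: [ 0.10842266 -0.02527153] 260
top 171 top edge stand frame [-0.03146055  0.01671506  0.12486933] yr -0.04769035785229864 0.04991688221561346 zmax 0.1294232972072431
edge dir dev deg 1.8960487228164653
 body fit x=a+b z: [-0.04900655 -0.00191226] 218
inc [ 0.4921  0.0408 -0.1001] [ 0.2779 -1.4877 -0.2627]
```

View pics/t2.png

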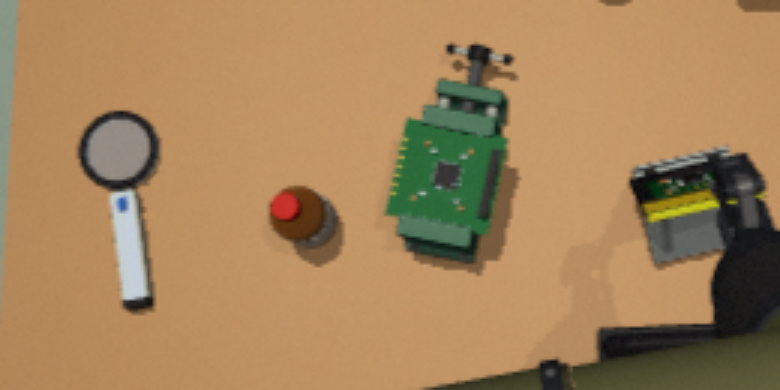

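The board stands in the stand with its components away from the robot: yellow at crop (685,205), green at (690,183). The chip is at crop (446,176), the lens at (119,150) and the handle end at (137,303).

Emit:
arm_command --increments "0.06 0.005 -0.012 0.033 -0.18 -0.032 1;0.12 0.01 -0.024 0.067 -0.357 -0.063 1;0.18 0.015 -0.036 0.1 -0.535 -0.095 1;0.24 0.02 -0.048 0.133 -0.714 -0.126 1;0.295 0.025 -0.06 0.167 -0.89 -0.158 1;0.35 0.03 -0.07 0.2 -1.07 -0.19 1;0.41 0.034 -0.08 0.233 -1.25 -0.22 1;0.46 0.038 -0.09 0.26 -1.4 -0.247 1;0.492 0.041 -0.1 0.278 -1.488 -0.263 1;0.492 0.041 -0.1 0.278 -1.488 -0.263 1;0.492 0.041 -0.1 0.278 -1.488 -0.263 1"

```text
time: 11.65
position: [0.5002, 0.3896, 0.2406]
tcp_rot: [-1.569, 0.001, -3.002]
ft_force: [0.4, 0.5, 0.1]
grip_width: 0.0854
```

```bash
cat >> h.py <<'E'
def ray(K,T,u,v,z):
    d=T[:3,:3]@np.array([(u-K[0,2])/K[0,0],-(v-K[1,2])/K[1,1],-1]); o=T[:3,3]; return o+d*(z-o[2])/d[2]
E
python3 - <<'E'
from h import *
c=dict(np.load("top0.npz")); K,T=c["K"],c["world_from_camera"]
print("top: lens",ray(K,T,129.7,210,.014),"hend",ray(K,T,136.3,260.5,.01),"chip",ray(K,T,238.7,218.7,.075))
s=read_state();print(s["position"],s["tcp_rot"],s["joint_positions"])
c,Tc=wrist(); cv2.imwrite("pics/w3.png",c["img"][...,::-1]); P=cloud(c,Tc);H=hsv(c); np.savez("w3.npz",P=P,H=H,K=c["K"],T=Tc)
b=(P[...,0]>.44)&(P[...,0]<.68)&(P[...,1]>.3)&(P[...,1]<.5)
m=b&(P[...,2]>.0125)&(P[...,2]<.03)
q=P[m]; print(len(q),"handle+rim")
hd=P[m&(H[...,1]<60)&(H[...,2]>120)&(P[...,2]>.015)]; mm,a,w=axis2(hd[:,:2]); a*=np.sign(a[0]); L=(hd[:,:2]-mm)@a; W=(hd[:,:2]-mm)@[-a[1],a[0]]
print("handle white",len(hd),mm,"yaw",np.degrees(np.arctan2(a[1],a[0])),"L",L.min(),L.max(),"W",W.min(),W.max(),"z",np.median(hd[:,2]))
X=(q[:,:2]-mm)@a; print("along ext all",X.min(),X.max()); r=q[X>.058]; r=r[abs((r[:,:2]-mm)@[-a[1],a[0]])<.05]
(x,y),rad=cv2.minEnclosingCircle((r[:,:2]*1000).astype(np.float32)); print("lens",x,y,rad,"z",np.median(r[:,2]),"X",(np.array([x,y])/1000-mm)@a)
print("bench",np.median(P[b][:,2]))
E
```

```text
top: lens [0.60816556 0.41521645 0.014     ] hend [0.47145655 0.39290139 0.01      ] chip [0.56914006 0.11230893 0.075     ]
[0.50023349 0.38955008 0.24060457] [-1.56930620e+00  1.37271404e-03 -3.00223797e+00] [ 0.97791605  0.13162977  0.19817672  0.00202156 -1.63753362  0.73236856]
2903 handle+rim
handle white 1470 [0.52480232 0.40232768] yaw 9.7300119560715 L -0.050028547911781136 0.04904198197056281 W -0.011832266429516174 0.01183714491771887 z 0.019171452375081388
along ext all -0.056736528494733575 0.12405496329563193
lens 611.8262329101562 417.22711181640625 35.8360710144043 z 0.014698731596967357 X 0.08829016631930488
bench 0.29582512326619953
```

View pics/w3.png

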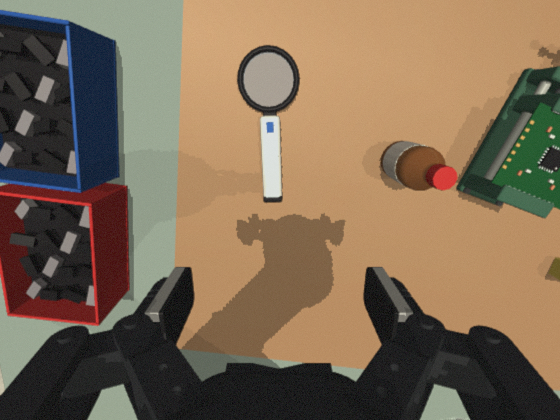

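The wrist view shows the lens ring at (268,79), the handle at (271,157) and the flux bottle well clear at (420,168). The handle width of 23.7 mm and lens radius of 35.8 mm match the text. I grip about 20 mm ahead of the origin, nearer the balance point.

Run:
```python
from h import *
go(pose(189.7,0,[.538,.4046,.003]))
```

```text
inc [-0.0389  0.2385 -0.0103] [-0.0007 -0.0304 -0.0022]
```

Emit:
arm_command --increments "-0.039 0.05 -0.0103 0 -0.03 -0.002 1;-0.039 0.1 -0.0103 0 -0.03 -0.002 1;-0.039 0.15 -0.0103 0 -0.03 -0.002 1;-0.039 0.19 -0.0103 0 -0.03 -0.002 1;-0.039 0.21 -0.0103 0 -0.03 -0.002 1;-0.039 0.21 -0.0103 0 -0.03 -0.002 1;-0.039 0.21 -0.0103 0 -0.03 -0.002 1"

```text
time: 12.58
position: [0.539, 0.4062, 0.0345]
tcp_rot: [-1.573, 0.004, -2.972]
ft_force: [0.2, 0.8, -0.4]
grip_width: 0.0856
```

Run:
```python
from h import *
s=read_state();print(s["position"],s["tcp_rot"],s["ft_force"])
go(pose(189.7,0,[.538,.4046,.003]))
```

```text
[0.53902453 0.40616412 0.03450839] [-1.57253565  0.003667   -2.97173943] [ 0.24427402  0.81345438 -0.43126781]
inc [0.0014 0.0315 0.0014] [ 0.0017  0.0006 -0.0037]
```

Emit:
arm_command --increments "0.001 0.015 0.001 0 0 0 1;0.001 0.025 0.001 0 0 0 1;0.001 0.027 0.001 0 0 0 1;0.001 0.027 0.001 0 0 0 1;0.001 0.027 0.001 0 0 0 1"

```text
time: 13.2
position: [0.5373, 0.4045, 0.0052]
tcp_rot: [-1.571, 0.001, -2.972]
ft_force: [0.2, -0.7, 0.1]
grip_width: 0.0852
```

Emit:
arm_command --increments "0 0.0015 0 0 0 0 1;0 0.0015 0 0 0 0 0;0 0.0015 0 0 0 0 0;0 0.0015 0 0 0 0 0;0 0.0015 0 0 0 0 0;0 0.0015 0 0 0 0 0;0 0.0015 0 0 0 0 0;0 0.0015 0 0 0 0 0"

```text
time: 14.2
position: [0.5372, 0.4044, 0.0035]
tcp_rot: [-1.571, 0.001, -2.972]
ft_force: [-1.0, 0.6, 2.1]
grip_width: 0.0225
```

Emit:
arm_command --increments "0 -0.02 0 0 0 0 0;0 -0.05 0 0 0 0 0;0 -0.09 0 0 0 0 0;0 -0.13 0 0 0 0 0;0 -0.17 0 0 0 0 0;0 -0.2 0 0 0 0 0;0 -0.2 0 0 0 0 0;0 -0.2 0 0 0 0 0;0 -0.2 0 0 0 0 0"

```text
time: 15.32
position: [0.5365, 0.4039, 0.2014]
tcp_rot: [-1.569, -0.002, -2.972]
ft_force: [-0.8, -0.3, -2.0]
grip_width: 0.0224
```

```bash
cat > mag.py <<'E'
from h import *
s=read_state();T=tool(s);print(s["position"],s["tcp_rot"],s["ft_force"],s["grip_width"])
c,Tc=wrist(); import sys; cv2.imwrite(sys.argv[1],c["img"][...,::-1]); P=cloud(c,Tc); H=hsv(c)
Q=(P-T[:3,3])@T[:3,:3]   # tool frame
m=(Q[...,0]<-.02)&(Q[...,0]>-.16)&(abs(Q[...,2])<.05)&(abs(Q[...,1])<.035)&(c["depth"]>.03)
k=m&(Q[...,0]<-.042)
q=Q[k]; hull=q[:,[0,2]]
(x,z),r=cv2.minEnclosingCircle((hull*1000).astype(np.float32)); print("lens top in tool x,z",x,z,"r",r,len(q))
f=np.linalg.lstsq(np.c_[q[:,0],q[:,2],np.ones(len(q))],q[:,1],rcond=None)[0]; res=q[:,1]-np.c_[q[:,0],q[:,2],np.ones(len(q))]@f
g=q[abs(res)<.004]; f=np.linalg.lstsq(np.c_[g[:,0],g[:,2],np.ones(len(g))],g[:,1],rcond=None)[0]
print("plane dy/dx,dy/dz",f[:2],"at centre y",f@[x/1000,z/1000,1],"world top centre",T[:3,3]+T[:3,:3]@[x/1000,f@[x/1000,z/1000,1],z/1000])
E
python3 mag.py pics/w4.png
```

```text
[0.536537   0.403928   0.20139275] [-1.56902089e+00 -2.07647462e-03 -2.97169886e+00] [-0.80973586 -0.34616875 -2.02120478] 0.022429090055606442
lens top in tool x,z -76.38459014892578 0.04843910411000252 r 36.0015754699707 22221
plane dy/dx,dy/dz [0.00525792 0.00138904] at centre y -0.008459465665974275 world top centre [0.61184467 0.41681293 0.20969366]
```

View pics/w4.png

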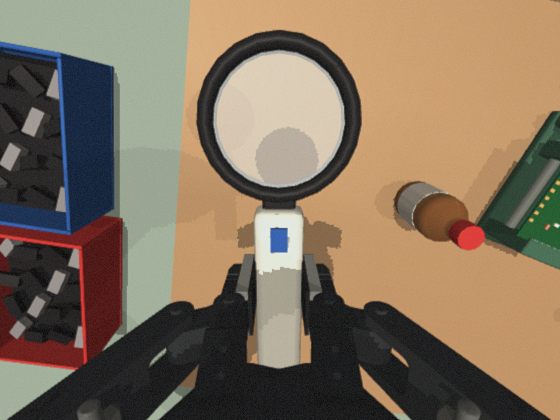

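Run:
```python
from h import *
# chip by rays: w1 (pixel from dark-square centroid), w3
T1=None
for n in("w1","w3"):
    im=cv2.imread(f"pics/{n}.png"); g=im.max(2)
    u0,v0=(222,308) if n=="w1" else (548,157)
    m=np.zeros_like(g); m[v0-14:v0+15,max(0,u0-14):u0+15]=255
    m&=((g<50)*255).astype(np.uint8); nn,l,st,ce=cv2.connectedComponentsWithStats(m)
    i=1+st[1:,4].argmax(); print(n,st[i],ce[i])
    if n=="w3":
        z=np.load("w3.npz"); print(ray(z["K"],z["T"],*ce[i],.075), np.median(z["P"][l==i],0))
    else: z=np.load("w1.npz"); print(np.median(z["P"][l==i],0),z["P"][l==i].mean(0))
c=capture("top"); P=cloud(c); g=c["img"].max(2); m=np.zeros_like(g); m[209:229,229:249]=255; m&=((g<60)*255).astype(np.uint8)
nn,l,st,ce=cv2.connectedComponentsWithStats(m); i=1+st[1:,4].argmax(); print("top",st[i],ce[i],ray(c["K"],c["world_from_camera"],*ce[i],.075),np.median(P[l==i],0))
```

```text
w1 [215 302  15  14 119] [222.42016807 308.26890756]
[0.57290158 0.11151228 0.07645654] [0.57299253 0.11122764 0.07649218]
w3 [539 147  21  24 289] [551.28373702 158.94117647]
[0.57282758 0.11412497 0.075     ] [0.57247258 0.11538478 0.07612053]
top [235 214   8   9  47] [238.42553191 217.74468085] [0.57163891 0.11301585 0.075     ] [0.57142414 0.1134798  0.07452327]
```

Three views put the chip at about (0.572,0.113,0.0755). The wrist view shows the magnifier held level, lens at (280,117). I carry it over, staying high at first.

Run:
```python
from h import *
go(pose(189.7,0,[.4967,.1001,.20]))
```

```text
inc [0.0908 0.0024 0.2928] [-0.0015  0.0006  0.0014]
```

Emit:
arm_command --increments "0.009 0.002 0.03 0 0 0 0;0.022 0.002 0.07 0 0 0 0;0.034 0.002 0.11 0 0 0 0;0.047 0.002 0.15 0 0 0 0;0.059 0.002 0.19 0 0 0 0;0.071 0.002 0.23 0 0 0 0;0.083 0.002 0.265 0 0 0 0;0.0908 0.002 0.293 0 0 0 0;0.0908 0.002 0.293 0 0 0 0;0.0908 0.002 0.293 0 0 0 0;0.0908 0.002 0.293 0 0 0 0"

```text
time: 16.8
position: [0.4971, 0.1009, 0.2009]
tcp_rot: [-1.57, -0.0, -2.971]
ft_force: [0.6, 0.7, -2.3]
grip_width: 0.0223
```

```bash
python3 mag.py pics/w5.png
python3 - <<'E'
from h import *
go(pose(189.7,0,[.4967,.1001,.109]))
E
```

```text
[0.49707182 0.10085924 0.20091501] [-1.57047781e+00 -2.14618637e-04 -2.97082444e+00] [ 0.5723283   0.70857043 -2.25575359] 0.022316529589662168
lens top in tool x,z -76.36537170410156 -0.24564139544963837 r 36.024131774902344 22229
plane dy/dx,dy/dz [0.00631868 0.00117135] at centre y -0.008502217614145175 world top centre [0.57228601 0.11408177 0.20940076]
inc [0.0005 0.0919 0.0007] [-0.0003  0.0015  0.0003]
```

Emit:
arm_command --increments "0 0.02 0.001 0 0 0 0;0 0.045 0.001 0 0 0 0;0 0.065 0.001 0 0 0 0;0 0.08 0.001 0 0 0 0;0 0.088 0.001 0 0 0 0;0 0.091 0.001 0 0 0 0;0 0.091 0.001 0 0 0 0;0 0.091 0.001 0 0 0 0;0 0.091 0.001 0 0 0 0;0 0.091 0.001 0 0 0 0"

```text
time: 18.1
position: [0.4974, 0.0992, 0.1104]
tcp_rot: [-1.571, 0.001, -2.972]
ft_force: [-0.4, 0.3, -1.8]
grip_width: 0.0223
```

```bash
python3 mag.py pics/w6.png; python3 chk.py
python3 - <<'E'
from h import *
c=capture("top"); P=cloud(c); a=c["img"][170:260,190:340,::-1]
s=capture("side"); b=s["img"][140:280,200:340,::-1]
cv2.imwrite("pics/fin.png",np.hstack([cv2.resize(a,(450,270)),cv2.resize(b,(270,270))]))
print("speeds",abs(read_state()["joint_velocities"]).max())
E
```

```text
[0.49736853 0.09924255 0.11042476] [-1.57073932e+00  6.49224070e-04 -2.97166295e+00] [-0.43347216  0.32325837 -1.83468676] 0.022282844481906785
lens top in tool x,z -80.13163757324219 1.361410140991211 r 61.096317291259766 25616
plane dy/dx,dy/dz [-0.13093804  0.05761706] at centre y -0.006680742890231333 world top centre [0.57657188 0.11145169 0.11715761]
side 168 top edge stand frame [-0.03105668 -0.00127454  0.12698839] yr -0.04813345452458964 0.05272622956889471 zmax 0.13129103102015316
edge dir dev deg 0.590719681536312
 body fit x=a+b z: [ 0.09072321 -0.02408801] 252
top 270 top edge stand frame [-0.0311511  -0.00027053  0.12495107] yr -0.04866219712877211 0.05012575526729057 zmax 0.1291334964402575
edge dir dev deg -0.16189568005574498
 body fit x=a+b z: [ 0.04393983 -0.00979493] 320
speeds 0.0009641903313883929
```

View pics/fin.png

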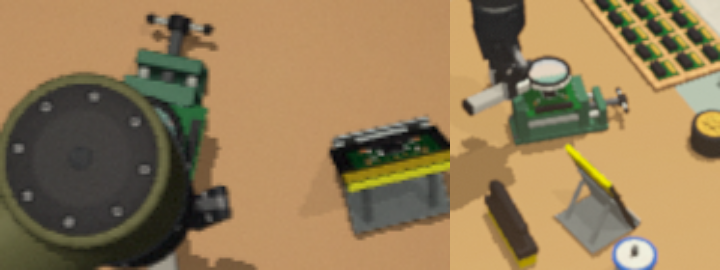

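View pics/w6.png

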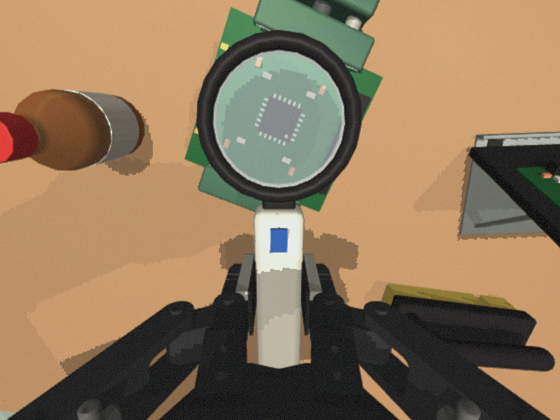

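```bash
python3 -c "
from rig import *
print(job_done())"
```

```text
the job is handed in; nothing more can be done
None
```

The reference board is in the grey stand and let go. The magnifier is held level over the chip on the clamped board. I handed the job in at about 18 s of the 67 s allowed; no verdict came back.

**Reference board:** I lifted it straight out of the rack, lowered it tilted behind the lip until light contact (about 7 N), and released it. In both final views its top edge sits at about x −31 mm, z 125–127 mm in the stand's frame; flush seating would be about −30.5 and 126. It is within 2 mm of the middle, turned less than 1° from the stand, with components to the front.

**Magnifier:** I gripped it by the handle about 20 mm ahead of its origin, nearer the balance point. The last wrist picture shows the chip centred in the lens, about 2 mm off at most. The rim is about 31 mm above the chip and level within 0.01 rad, worked out from the measured tool height and the lens fit made before lowering. The arm was still, with no contact force beyond the magnifier's weight.

**Checks that disagreed:**
- The automatic lens fit in the final pose failed (radius 61 mm instead of 36). The board below most likely got into its depth window, so I relied on the earlier fit, the tool pose and the picture.
- The straight-line fits to the side of the seated board were not usable, so I judged its lean from the top edge.
- The chip positions from three views differed by about 2 mm, and I used a value in the middle.

I did not measure the loose items again at the end; none looked moved or tipped in the last pictures, which do not show all of them.

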